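# Gap check on the pinch gauge

## Robot

A 6-joint arm with a two-finger parallel gripper is mounted at the origin on a cart in front of the work surface, level with it; the furniture and walls round the work are solid. World frame = base frame: x ahead of the robot, y to its left, z up, the work surface at z = 0. Lengths are in m, angles in rad, forces in N, time in s.
With the tool pointing down it reaches from about 0.35 to 0.775 m from the base axis. Payload 7.3 kg.
Tool frame: the origin (TCP) lies at the very end of the fingers, on their centre line; the grasp point (between the pads) lies 19 mm behind it (robot.tcp_to_grasp is the z of the grasp point in the tool frame, in m); z points along the fingers, y is the line along which they close (so a half turn about z gives the same grasp; the last joint's range is limited). The gripper opens to 92 mm and grips with 3 to 60 N. Pads are 19 mm wide; open, the fingers measure 130 mm over their backs; the gripper's body (75 mm by 190 mm) begins 47 mm behind the grasp point.
Start: joints at [1.13, 0.342, 1.524, -0, 1.275, -0.146], TCP at [0.153, 0.502, 0.193] pointing down, gripper open.
Joint ranges: [-2.53, 2.53], [-0.77, 2.02], [0.04, 2.7], [-1, 4.14], [0.28, 2.66], [-3.11, 3.11]. Speed limits (rad/s): [2.57, 2.57, 3.14, 3.14, 3.14, 3.14].

## Interface

Orientations are given as [roll, pitch, yaw] about the fixed x, y, z axes, in that order (R = Rz(yaw) Ry(pitch) Rx(roll)).
In Python, from cell import monitor, read_camera, get_calibration, job, robot gives the robot as it stands. The module is installed in compiled form; this text tells all that it offers.
- The arm moves only by the tool send_rows, never from a script. Its argument "targets" is a list of rows, each an object with "translation": the shift along the tool's x, y, z in cm, a list of three; "spin": the turn about the tool's z in degrees; "jaw": the opening, from 0 (shut) to 1 (fully open). A call has exactly 5 rows; each row is the pose to reach, as a shift and turn from the pose commanded when the call began, along the tool's axes at that moment; what a row does not reach only later rows make up. A row lasts 1/10 s, in which the tool goes at most 50 mm and 8.59 degrees, less where a joint would pass 70% of its speed; a pose out of reach is approached as far as the arm can. A call with a gripper value outside its range is refused whole. The fingers move at their own pace and stop on an object; "force" is the grip in N (left out, the last holds). Time passes only in rows, so rows that repeat a pose let the fingers close, or fill a call up. It gives the time, the measured TCP pose, the force, the opening and the grip force at its end, in the units of the state.
- monitor.observe(): the state, without advancing time (a new reading comes with each control period).
- read_camera(name): name is "scene" or "top"; returns (picture, depth): 400x640x3 uint8, red, green, blue; 400x640 float32, m along the optical axis (not along the pixel's ray), 0 where there is no reading.
- get_calibration(name): a dict with "intrinsics" (3x3 intrinsics, pixels), "origin" and "orientation" of the camera in the world. Camera axes: x right, y up, looking along -z (the intrinsics and any distortion apply to the point x, -y, -z); pixel columns grow to the right and rows downward; lengths in m; the calibration is good to about 2 mm. A picture is of the moment at which its call begins. get_calibration takes no time and is no camera call.
- job.hand_in(): hands the job in; it is judged then, once.
The state is a dict: "time": time; "qpos": joint angles; "qvel": joint speeds; "joint_efforts": joint torques, N m; "tool_pos": TCP position; "tool_rot": TCP orientation; "contact_force": force on the tool from outside, world axes, zero at the start; "torque": the same for the moment, N m; "opening": finger opening in m; "grip_force": force on a finger pad.
Only numpy, scipy, OpenCV 4.12 (cv2) and the standard library are available. Lean on these libraries where they do the work, as an engineer would, in place of code of your own. Each camera call takes 0.05 s, during which the arm holds its last target. There are 200 camera calls.

## Task

Check the jaw gap of the pinch gauge with the taper blade that has the yellow handle: take it out of the rack, put it tip down into the mouth between the gauge's two jaw plates and slide it straight down until it drags snugly on both plates, without forcing it. Finish while still holding the blade by its handle at that depth, upright; do not let go of it. Leave the blade with the blue handle and everything else on the trolley where they are.

Things in the scene. Friction and masses are not known exactly. Their poses are not given: they have to be found in the camera images.
- yellow_blade: taper blade with yellow handle, 70 g, standing tip down in one of the rack's slots. Origin: centre of the handle's underside, own z up. Handle: z 0 to +40 mm, 26 mm wide along own x, 16 mm thick along own y; grasp it across y. Steel blade: z 0 to -70 mm, 16 mm wide along x, tapering evenly along y from 9 mm thick at the handle to 2 mm at the tip.
- yellow_tip (a point): centre of the yellow blade's tip, 70 mm below yellow_blade; same axes
- blue_blade: a thinner blade with a blue handle of the same size (blade 70 mm long, 2 mm thick throughout), standing in the rack's other slot; origin at the underside of the handle. Not to be used.
- rack: fixed grey block, 130 (own x) x 55 (own y) x 85 mm high; origin at the centre of its underside. Slots at x = -32 and +32 mm, about 20 x 12 mm, 78 mm deep, open upwards; the blades stand in them, handles resting on its top, axes parallel to the rack's (the same yaw). Which blade is in which slot varies. Lift a blade 80 mm straight up to clear it.
- gauge: the pinch gauge: fixed white base 80 mm along own x, 140 mm along own y, with two end pillars 78 mm high; origin at the centre of its underside. Its two metal jaw plates, each 36 mm wide along x, face each other along own y. Nothing below the jaws down to z = 22 mm. Turn the blade so that its own y lies along the gauge's y.
- jaw_mouth (a point): centre of the mouth between the jaws' upper lips, 100 mm above the table, axes as gauge. The lips narrow from 12 to 15 mm to a parallel throat that begins 10 mm below and is 40 mm deep; its gap varies from 2.7 to 5.7 mm, its centre within 0.8 mm of this point. The jaws float together along y (up to 9 mm either way, 0.25 N per mm) and so centre themselves on the blade.
- left_jaw: the jaw plate on the gauge's +y side, on a stiff spring of 12 N per mm that yields along +y as the blade wedges in; origin at that of the gauge when the carriage is at rest
- right_jaw: the jaw plate on the -y side, the same spring yielding along -y; origin as for left_jaw. The blade first touches both plates with its tip 7 to 37 mm below the throat's start; then the resistance rises gradually, about 0.8 N per mm of depth (and relaxes when the motion stops). About 5 to 6 N of resistance is a snug drag; over 12 N is forcing it.
- gel_tube: white gel tube with a blue cap lying flat, 44 x 148 x 30 mm, loose, at the back; origin at the centre of its underside; not part of the job, leave it alone
- reflex_hammer: reflex hammer lying flat, black triangular head, 176 mm long, 11 mm high, loose, at the back; origin at the centre of its underside; not part of the job, leave it alone

How it is judged:
By the outcome, as a careful person would: the job done as asked, in the order asked, and still so for the second after the job is handed in, while the arm keeps its last pose, push and grip.
It also fails if it takes over 42 s, if anything falls off the work surface, if the arm or the gripper's body presses on something with over 40 N, if the wrist force passes 120 N, or if a joint passes its speed limit or range.

## Working session

There is one attempt and no reset: what is moved stays moved. The work goes in short steps, Python scripts to look and compute and a tool call to move; the robot and the scene stay as the last step left them, time stands still between calls to the robot, and variables do not carry over. Pictures are saved under pics/ and viewed, at most 10 in all, crops included, and the job is handed in when it is done.

Besides the shell and the picture viewer there is one more tool, called after "Emit:" as name(argument=value, ...) on one line, values as JSON. send_rows: Moves the arm, as the interface text tells. Its arguments: {"type":"object","properties":{"targets":{"type":"array"},"force":{"type":"number"}},"required":["targets"]}

```bash
mkdir -p pics; cat > h.py <<'E'
import numpy as np, cv2
from cell import monitor, read_camera, get_calibration, job, robot
def cam(n):
    c=get_calibration(n); return c
def world(n,u,v,d):
    c=get_calibration(n);K=np.array(c["intrinsics"]);R=rot(c)
    u,v,d=map(np.asarray,(u,v,d))
    p=np.stack([(u-K[0,2])/K[0,0]*d,-(v-K[1,2])/K[1,1]*d,-d],-1)
    return p@R.T+np.array(c["origin"])
def rot(c):
    o=np.array(c["orientation"],float)
    if o.shape==(3,3): return o
    from scipy.spatial.transform import Rotation as S
    return S.from_euler('xyz',o).as_matrix()
def onplane(n,u,v,z):
    o=np.array(get_calibration(n)["origin"]); q=world(n,u,v,np.ones(np.shape(u)))-o
    return o+q*((z-o[2])/q[...,2])[...,None]
E
python3 - <<'E'
from h import *
for n in("scene","top"):
    print(n,get_calibration(n))
    p,d=read_camera(n); np.savez(f"{n}0.npz",p=p,d=d); cv2.imwrite(f"pics/{n}0.png",p[:,:,::-1])
print(monitor.observe(), robot.tcp_to_grasp)
E
```

```text
scene {'intrinsics': array([[465.90920735,   0.        , 324.701148  ],
       [  0.        , 465.90920735, 195.78698068],
       [  0.        ,   0.        ,   1.        ]]), 'origin': array([0.16627392, 0.33613954, 0.77570841]), 'orientation': array([ 0.67690391, -0.01851882, -2.19875725])}
top {'intrinsics': array([[483.46547549,   0.        , 316.28990463],
       [  0.        , 483.46547549, 196.99708579],
       [  0.        ,   0.        ,   1.        ]]), 'origin': array([ 0.47060679, -0.00318046,  1.21547583]), 'orientation': array([ 0.10888601, -0.00669077, -1.57752357])}
{'time': 0.1, 'qpos': array([ 1.12998595e+00,  3.42630461e-01,  1.52491981e+00,  1.44539082e-05,
        1.27538838e+00, -1.45979383e-01]), 'qvel': array([ 0.00035653, -0.0004369 , -0.00189462, -0.00119394, -0.00018619,
        0.0012005 ]), 'joint_efforts': array([ 7.29347812e-04, -4.32004237e+01, -2.44698608e+01,  7.19218492e-02,
        5.24115062e-02, -2.19180288e-05]), 'tool_pos': array([0.15234314, 0.50198909, 0.1922268 ]), 'tool_rot': array([-3.14026299e+00, -2.09465437e-04,  2.84675730e+00]), 'contact_force': array([-0.08104334, -0.32881511,  0.51609213]), 'torque': array([ 0.00801475, -0.03953827,  0.01717413]), 'grip_force': 0.0, 'opening': 0.09158996892622306} -0.0188
```

View pics/scene0.png

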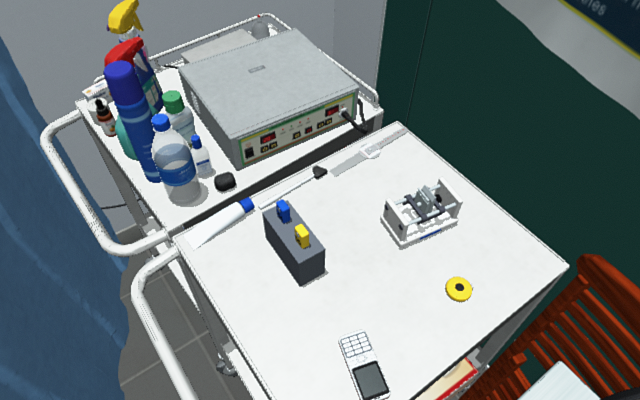

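View pics/top0.png

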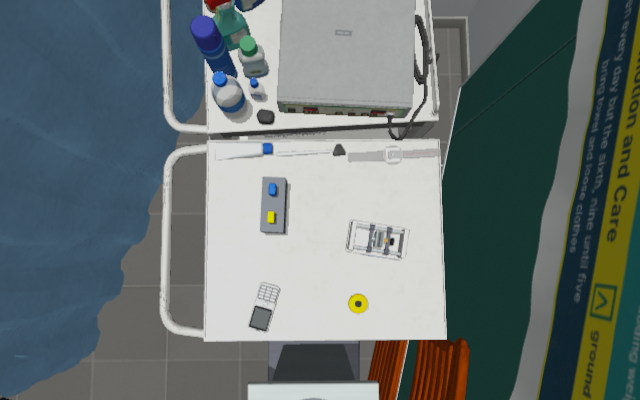

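The scene view shows the yellow handle at (302,236), blue at (284,210), and the gauge at (425,210). In the top view yellow is at (271,217), blue at (272,189), and the gauge at (377,239).

```bash
cat > m.py <<'E'
from h import *
def rect(P):
    r=cv2.minAreaRect((P[:,:2]*1000).astype(np.float32)); return np.round(r[0],1),np.round(r[1],1),round(r[2],1)
for n in("scene","top"):
    z=np.load(n+"0.npz");p,d=z["p"],z["d"]
    v,u=np.mgrid[:400,:640]; W=world(n,u,v,d); hsv=cv2.cvtColor(p,cv2.COLOR_RGB2HSV)
    ok=(d>0)&(abs(W[...,0]-.5)<.3)&(abs(W[...,1])<.4)
    tab=ok&(abs(W[...,2])<.01)&(hsv[...,2]>180); print(n,"table z",np.median(W[tab][:,2]))
    for c,lo,hi in(("yel",20,34),("blue",105,125)):
        m=ok&(hsv[...,0]>=lo)&(hsv[...,0]<=hi)&(hsv[...,1]>140)&(W[...,2]>.08)&(W[...,2]<.2)
        if not m.any(): print(c,"none");continue
        P=W[m]; zt=np.percentile(P[:,2],90); T=P[P[:,2]>zt-.006]
        print(c,m.sum(),"ztop",zt.round(4),"mean",T.mean(0).round(4),rect(T), "px",u[m].min(),u[m].max(),v[m].min(),v[m].max())
    g=ok&(abs(W[...,2]-.085)<.006)&(W[...,1]>.0)&(hsv[...,2]<150)
    print("rack top",g.sum(),rect(W[g]),np.median(W[g][:,2]).round(4))
    q=ok&(W[...,2]>.06)&(W[...,2]<.15)&(W[...,1]<-.05)
    for a,b in((.012,.03),(.07,.084),(.09,.11)):
        s=ok&(W[...,2]>a)&(W[...,2]<b)&(W[...,1]<-.03)&(W[...,1]>-.3)&(W[...,0]<.53)
        if s.sum()>3: print("gauge",a,s.sum(),rect(W[s]),np.median(W[s],0).round(4))
E
python3 m.py
python3 - <<'E'
from h import *
a=np.load("scene0.npz")["p"][160:260,360:490,::-1]; b=np.load("top0.npz")["p"][200:280,330:430,::-1]
a=cv2.resize(a,(520,400),interpolation=cv2.INTER_CUBIC)
b=cv2.resize(b,(500,400),interpolation=cv2.INTER_CUBIC)
cv2.imwrite("pics/ga.png",cv2.resize(np.hstack([a,b]),(800,314)))
E
```

```text
scene table z -0.0008312383111818145
yel 238 ztop 0.1249 mean [0.5448 0.0952 0.1235] (array([546.2,  94.8]), array([14.8, 27. ]), 87.2) px 295 349 96 247
blue 224 ztop 0.1248 mean [0.6083 0.0926 0.1234] (array([609.4,  91.7]), array([15.5, 24.4]), 87.2) px 277 289 200 222
rack top 1309 (array([577.4,  93.8]), array([ 54.5, 128.7]), 87.7) 0.0844
gauge 0.012 1429 (array([ 423. , -147.4]), array([137.7, 213.6]), 87.6) [ 0.4672 -0.1318  0.0204]
gauge 0.07 503 (array([ 495.8, -155.7]), array([136. ,  69.6]), 81.0) [ 0.4916 -0.1488  0.0763]
gauge 0.09 153 (array([ 496.2, -155.2]), array([19.8, 37.9]), 80.5) [ 0.4947 -0.1583  0.0957]
top table z 0.0005861123069743623
yel 77 ztop 0.1275 mean [0.5461 0.0927 0.1254] (array([546.8,  92.4]), array([14.2, 22.9]), 83.2) px 267 274 211 222
blue 80 ztop 0.1278 mean [0.6098 0.0893 0.1254] (array([609.7,  89.2]), array([13.9, 21. ]), 89.9) px 269 275 184 195
rack top 194 (array([577.4,  84.5]), array([ 42.8, 125.7]), 88.5) 0.0858
gauge 0.012 1009 (array([ 423.6, -154.7]), array([141.8, 209.3]), 89.7) [ 0.4766 -0.1296  0.0218]
gauge 0.07 378 (array([ 496.4, -157.5]), array([135.2,  69.4]), 80.6) [ 0.4948 -0.1774  0.0773]
gauge 0.09 104 (array([ 496.5, -157.1]), array([18.3, 35.6]), 80.9) [ 0.4967 -0.1583  0.0977]
```

View pics/ga.png

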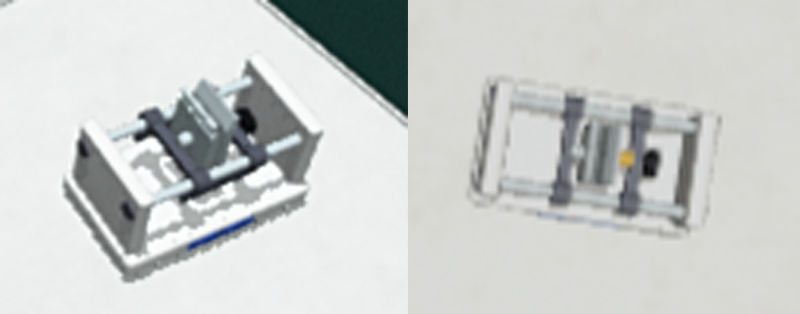

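The crop shows the jaws centred between the pillars, with the gauge's y at about 81° in the world and the mouth at about (0.496, -0.157). The yellow handle centre is about (0.546, 0.094), the rack yaw is about -2.5°, and the measured heights match the text. Moving to hover above the yellow handle.

Emit:
send_rows(targets=[{"translation":[-4,-2.2,0],"spin":-3,"jaw":1},{"translation":[-8,-4.4,0],"spin":-6,"jaw":1},{"translation":[-12,-6.6,0],"spin":-9,"jaw":1},{"translation":[-16,-8.8,0],"spin":-12,"jaw":1},{"translation":[-20,-11,0],"spin":-14.4,"jaw":1}], force=25)

```text
time: 0.6
tool_pos: [0.3127, 0.3375, 0.1926]
tool_rot: [-3.141, -0.0, 3.101]
contact_force: [1.0, 0.4, 0.5]
opening: 0.0917
grip_force: 0.0
```

Emit:
send_rows(targets=[{"translation":[-3.2,-3.1,0],"spin":0,"jaw":1},{"translation":[-6.5,-6.2,0],"spin":0,"jaw":1},{"translation":[-9.8,-9.4,0],"spin":0,"jaw":1},{"translation":[-13,-12.5,0],"spin":0,"jaw":1},{"translation":[-16.3,-15.6,0],"spin":0,"jaw":1}])

```text
time: 1.1
tool_pos: [0.4688, 0.1745, 0.1926]
tool_rot: [3.141, -0.001, 3.098]
contact_force: [1.3, 1.6, -0.0]
opening: 0.0921
grip_force: 0.0
```

Emit:
send_rows(targets=[{"translation":[-3,-3,0],"spin":0,"jaw":1},{"translation":[-6,-5.7,0],"spin":0,"jaw":1},{"translation":[-8.1,-7.8,0],"spin":0,"jaw":1},{"translation":[-8.1,-7.8,0],"spin":0,"jaw":1},{"translation":[-8.1,-7.8,0],"spin":0,"jaw":1}])

```text
time: 1.6
tool_pos: [0.5451, 0.0944, 0.1921]
tool_rot: [3.141, -0.002, 3.097]
contact_force: [1.0, 0.7, 0.1]
opening: 0.0919
grip_force: 0.0
```

```bash
python3 - <<'E'
from h import *
p,d=read_camera("scene"); np.savez("s1.npz",p=p,d=d)
cv2.imwrite("pics/s1.png",cv2.resize(p[100:300,180:400,::-1],(660,600),interpolation=cv2.INTER_CUBIC))
s=monitor.observe(); print(s["tool_pos"],s["tool_rot"],s["contact_force"],s["time"])
E
```

```text
[0.5447817  0.09504084 0.19236007] [ 3.14123464e+00 -1.43005476e-03  3.09801021e+00] [0.83759493 0.34747087 0.06799643] 1.65
```

View pics/s1.png

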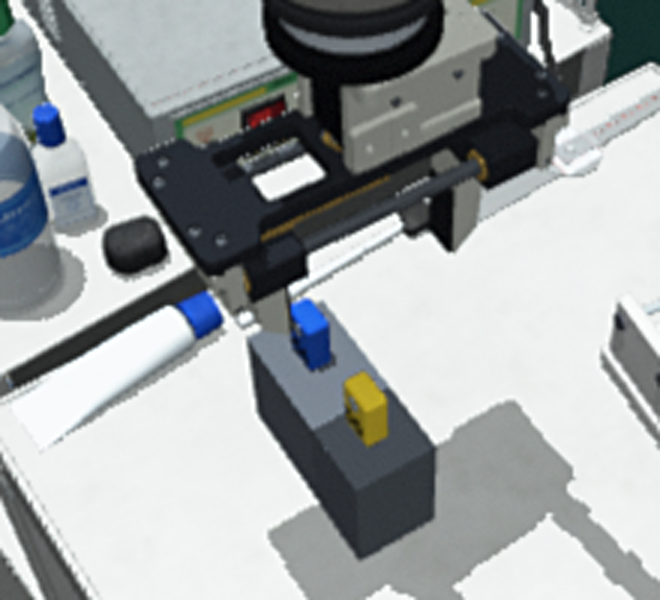

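The gripper hovers above, the yellow handle (365,408 in the crop) is clear, and the blue one stays outside the fingers. Descending and closing.

Emit:
send_rows(targets=[{"translation":[0,0,3],"spin":0,"jaw":1},{"translation":[0,0,6],"spin":0,"jaw":1},{"translation":[0,0,8.5],"spin":0,"jaw":1},{"translation":[0,0,10.1],"spin":0,"jaw":0.8},{"translation":[0,0,10.1],"spin":0,"jaw":0.5}])

```text
time: 2.15
tool_pos: [0.543, 0.0959, 0.0898]
tool_rot: [-3.141, -0.005, 3.1]
contact_force: [0.6, 0.5, 0.6]
opening: 0.0801
grip_force: 0.0
```

Emit:
send_rows(targets=[{"translation":[0,0,0],"spin":0,"jaw":0.4},{"translation":[0,0,0],"spin":0,"jaw":0.3},{"translation":[0,0,0],"spin":0,"jaw":0.22},{"translation":[0,0,0],"spin":0,"jaw":0.1},{"translation":[0,0,0],"spin":0,"jaw":0}])

```text
time: 2.65
tool_pos: [0.5458, 0.0946, 0.0923]
tool_rot: [3.141, 0.001, 3.098]
contact_force: [-0.1, -0.4, -0.5]
opening: 0.041
grip_force: 0.0
```

Emit:
send_rows(targets=[{"translation":[0,0,0],"spin":0,"jaw":0},{"translation":[0,0,0],"spin":0,"jaw":0},{"translation":[0,0,0],"spin":0,"jaw":0},{"translation":[0,0,0],"spin":0,"jaw":0},{"translation":[0,0,0],"spin":0,"jaw":0}])

```text
time: 3.15
tool_pos: [0.5456, 0.0946, 0.0918]
tool_rot: [3.141, -0.0, 3.098]
contact_force: [0.1, 0.6, -1.2]
opening: 0.002
grip_force: 0.0
```

The fingers shut on nothing, so I look before moving.

```bash
python3 - <<'E'
from h import *
p,d=read_camera("scene"); np.savez("s2.npz",p=p,d=d)
q,e=read_camera("top"); np.savez("t2.npz",p=q,d=e)
a=cv2.resize(p[130:290,240:370,::-1],(400,492),interpolation=cv2.INTER_CUBIC)
b=cv2.resize(q[160:283,220:320,::-1],(400,492),interpolation=cv2.INTER_CUBIC)
cv2.imwrite("pics/s2.png",np.hstack([a,b]))
s=monitor.observe(); print(s["tool_pos"],s["tool_rot"],s["opening"],s["grip_force"],s["time"])
E
```

```text
[0.54555241 0.09464482 0.09181489] [3.14150959e+00 2.99167195e-05 3.09813153e+00] 0.00034155452537706443 0.0 3.25
```

View pics/s2.png

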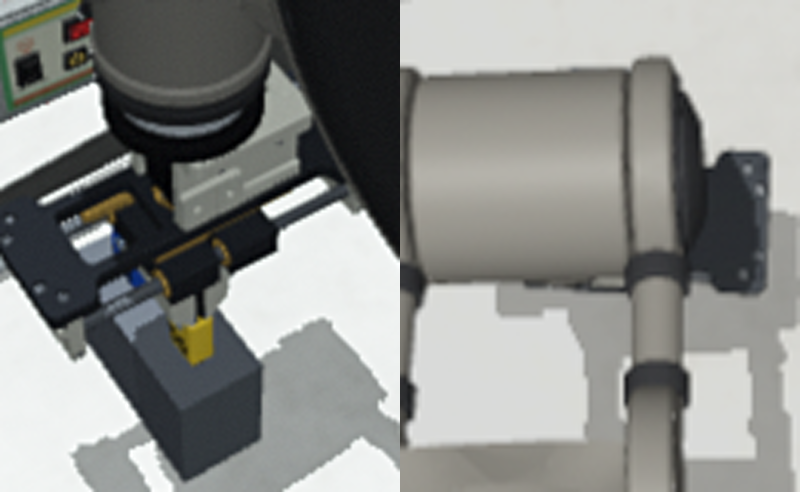

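The scene view shows the closed fingers just behind and above the yellow handle at crop (200,300). I use the depth to locate them.

```bash
python3 - <<'E'
from h import *
z=np.load("s2.npz");p,d=z["p"],z["d"];v,u=np.mgrid[:400,:640];W=world("scene",u,v,d)
hsv=cv2.cvtColor(p,cv2.COLOR_RGB2HSV)
m=(hsv[...,0]>=20)&(hsv[...,0]<=34)&(hsv[...,1]>140)&(W[...,2]>.08)&(W[...,2]<.13)&(abs(W[...,1]-.09)<.05)
print("yel",m.sum(),W[m].min(0).round(4),W[m].max(0).round(4))
for uu,vv in((295,226),(298,228),(301,230),(310,222),(312,218),(304,232),(306,228),(262,238),(264,242),(300,245)):
    print(uu,vv,p[vv,uu],W[vv,uu].round(4))
a=cv2.resize(p[200:260,255:335,::-1],(800,600),interpolation=cv2.INTER_NEAREST);cv2.imwrite("pics/s2c.png",a)
E
```

```text
yel 152 [0.5331 0.0405 0.084 ] [0.8174 0.1031 0.1257]
295 226 [36 32 23] [0.511  0.1277 0.2033]
298 228 [94 98 92] [0.5359 0.1071 0.1517]
301 230 [121 125 119] [0.5344 0.1025 0.1439]
310 222 [ 98 101  97] [0.5342 0.0846 0.1522]
312 218 [115 121 115] [0.5352 0.0799 0.1586]
304 232 [46 44 28] [0.5381 0.0943 0.1267]
306 228 [73 75 72] [0.5355 0.0918 0.1395]
262 238 [119 123 118] [0.5128 0.1827 0.2165]
264 242 [118 122 115] [0.5119 0.1809 0.2057]
300 245 [81 71 27] [0.1663 0.3361 0.7757]
```

View pics/s2c.png

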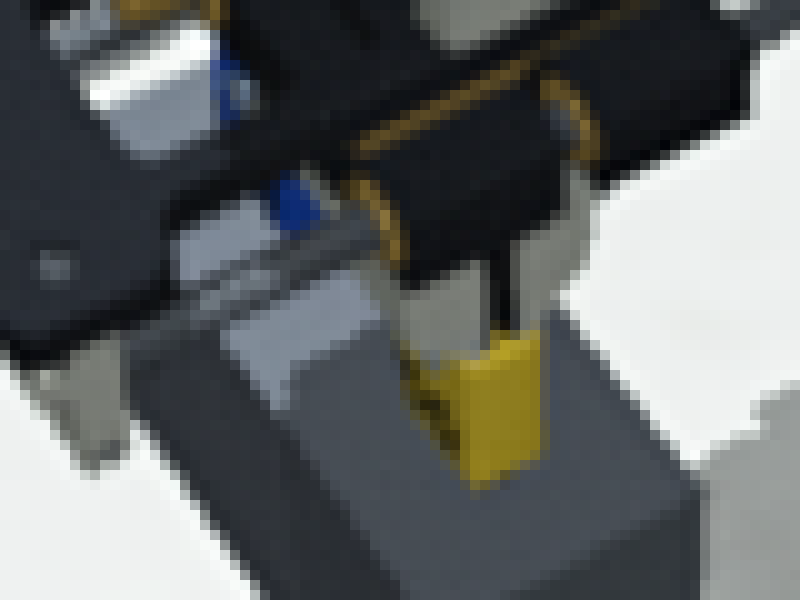

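```bash
python3 - <<'E'
from h import *
v,u=np.mgrid[:400,:640]
for f,t in(("s1.npz",.192),("s2.npz",.092)):
    z=np.load(f);d=z["d"];W=world("scene",u,v,d)
    m=(d>0)&(abs(W[...,0]-.545)<.035)&(abs(W[...,1]-.094)<.08)
    m&=W[...,2]>(.16 if t>.1 else .1285)
    for a in np.arange(t-.01,t+.09,.006):
        k=m&(W[...,2]>=a)&(W[...,2]<a+.006)
        if k.sum(): print(f,a.round(3),k.sum(),W[k].min(0).round(3),W[k].max(0).round(3),"px",u[k].min(),u[k].max(),v[k].min(),v[k].max())
E
```

```text
s1.npz 0.218 1 [0.537 0.143 0.224] [0.537 0.143 0.224] px 276 276 211 211
s1.npz 0.224 26 [0.532 0.043 0.224] [0.551 0.145 0.23 ] px 275 333 176 211
s1.npz 0.23 51 [0.532 0.036 0.23 ] [0.55  0.153 0.236] px 270 336 173 210
s1.npz 0.236 68 [0.531 0.033 0.236] [0.551 0.158 0.242] px 263 338 171 210
s1.npz 0.242 78 [0.531 0.032 0.242] [0.552 0.158 0.248] px 262 338 168 208
s1.npz 0.248 83 [0.531 0.032 0.248] [0.551 0.158 0.254] px 262 339 165 205
s1.npz 0.254 68 [0.531 0.031 0.254] [0.549 0.159 0.26 ] px 264 339 165 203
s1.npz 0.26 45 [0.531 0.033 0.26 ] [0.544 0.158 0.266] px 265 339 163 200
s1.npz 0.266 40 [0.531 0.031 0.266] [0.552 0.049 0.272] px 323 340 156 165
s1.npz 0.272 24 [0.53  0.036 0.272] [0.552 0.05  0.277] px 323 338 153 163
s1.npz 0.278 18 [0.531 0.04  0.278] [0.553 0.047 0.284] px 324 336 151 159
s2.npz 0.124 3 [0.534 0.091 0.129] [0.538 0.094 0.13 ] px 304 307 231 232
s2.npz 0.13 31 [0.533 0.08  0.13 ] [0.538 0.107 0.136] px 299 312 227 235
s2.npz 0.136 39 [0.533 0.078 0.136] [0.554 0.113 0.142] px 290 313 224 234
s2.npz 0.142 46 [0.533 0.078 0.142] [0.551 0.113 0.148] px 290 313 222 233
s2.npz 0.148 44 [0.533 0.079 0.148] [0.548 0.114 0.154] px 291 313 220 231
s2.npz 0.154 11 [0.533 0.077 0.154] [0.543 0.114 0.159] px 292 314 218 229
s2.npz 0.16 1 [0.535 0.08  0.162] [0.535 0.08  0.162] px 312 312 217 217
s2.npz 0.166 2 [0.534 0.083 0.168] [0.534 0.083 0.171] px 311 311 215 216
```

The depth shows the real fingertips about 32 mm above the reported TCP: the tips are at 0.224 where 0.192 is reported. The fingers therefore closed just above the handle. I raise, open, and check this offset again.

Emit:
send_rows(targets=[{"translation":[0,0,-1.5],"spin":0,"jaw":0},{"translation":[0,0,-3],"spin":0,"jaw":0.2},{"translation":[0,0,-3],"spin":0,"jaw":0.7},{"translation":[0,0,-3],"spin":0,"jaw":0.7},{"translation":[0,0,-3],"spin":0,"jaw":0.7}])

```text
time: 3.75
tool_pos: [0.545, 0.0946, 0.121]
tool_rot: [-3.142, -0.001, 3.098]
contact_force: [0.4, -0.5, 0.1]
opening: 0.0281
grip_force: 0.0
```

Emit:
send_rows(targets=[{"translation":[0,0,0],"spin":0,"jaw":0.7},{"translation":[0,0,0],"spin":0,"jaw":0.7},{"translation":[0,0,0],"spin":0,"jaw":0.7},{"translation":[0,0,0],"spin":0,"jaw":0.7},{"translation":[0,0,0],"spin":0,"jaw":0.7}])

```text
time: 4.25
tool_pos: [0.5455, 0.0946, 0.1218]
tool_rot: [3.141, -0.0, 3.098]
contact_force: [-0.2, -0.9, 0.0]
opening: 0.0637
grip_force: 0.0
```

```bash
python3 - <<'E'
from h import *
p,d=read_camera("scene"); s=monitor.observe(); print(s["tool_pos"],s["opening"],s["time"])
v,u=np.mgrid[:400,:640];W=world("scene",u,v,d)
m=(d>0)&(abs(W[...,0]-.545)<.03)&(abs(W[...,1]-.094)<.07)&(W[...,2]>.1)&(W[...,2]<.2)
for a in np.arange(.1,.2,.006):
    k=m&(W[...,2]>=a)&(W[...,2]<a+.006)
    for n,q in(("L",W[...,1]>.108),("R",W[...,1]<.08),("M",(W[...,1]<=.108)&(W[...,1]>=.08))):
        j=k&q
        if j.sum(): print(a.round(3),n,j.sum(),W[j].min(0).round(3),W[j].max(0).round(3))
E
```

```text
[0.54553924 0.09462583 0.12178914] 0.06371441318799773 4.3
0.1 M 28 [0.534 0.088 0.1  ] [0.556 0.103 0.106]
0.106 M 23 [0.534 0.088 0.106] [0.557 0.102 0.112]
0.112 M 30 [0.534 0.088 0.112] [0.56  0.103 0.118]
0.118 M 82 [0.534 0.086 0.118] [0.559 0.102 0.124]
0.124 M 49 [0.534 0.087 0.124] [0.558 0.103 0.127]
0.154 L 5 [0.536 0.127 0.154] [0.538 0.132 0.16 ]
0.154 R 17 [0.533 0.057 0.154] [0.551 0.064 0.16 ]
0.16 L 15 [0.535 0.127 0.16 ] [0.537 0.138 0.166]
0.16 R 26 [0.532 0.051 0.161] [0.552 0.064 0.166]
0.166 L 29 [0.535 0.128 0.166] [0.556 0.144 0.172]
0.166 R 32 [0.532 0.047 0.166] [0.55  0.064 0.172]
0.172 L 29 [0.536 0.128 0.173] [0.555 0.144 0.178]
0.172 R 33 [0.532 0.047 0.172] [0.552 0.064 0.178]
0.178 L 24 [0.536 0.127 0.178] [0.546 0.144 0.184]
0.178 R 29 [0.532 0.048 0.178] [0.549 0.064 0.184]
0.184 L 7 [0.535 0.13  0.184] [0.538 0.145 0.188]
0.184 R 33 [0.532 0.046 0.184] [0.542 0.064 0.19 ]
0.19 R 23 [0.532 0.046 0.19 ] [0.551 0.064 0.196]
0.196 R 20 [0.532 0.05  0.196] [0.55  0.064 0.2  ]
```

The offset is confirmed at 32 mm (tips at 0.154, reported 0.122), and the handle is centred between the fingers. I go down 6.2 cm, with 2 mm of correction along x.

Emit:
send_rows(targets=[{"translation":[-0.1,0,2],"spin":0,"jaw":0.7},{"translation":[-0.2,0,4],"spin":0,"jaw":0.7},{"translation":[-0.2,0,5.5],"spin":0,"jaw":0.7},{"translation":[-0.2,0,6.2],"spin":0,"jaw":0.6},{"translation":[-0.2,0,6.2],"spin":0,"jaw":0.4}])

```text
time: 4.8
tool_pos: [0.547, 0.0945, 0.059]
tool_rot: [-3.142, -0.002, 3.098]
contact_force: [-0.5, -0.1, -0.3]
opening: 0.053
grip_force: 0.0
```

Emit:
send_rows(targets=[{"translation":[0,0,0],"spin":0,"jaw":0.3},{"translation":[0,0,0],"spin":0,"jaw":0.25},{"translation":[0,0,0],"spin":0,"jaw":0.2},{"translation":[0,0,0],"spin":0,"jaw":0.15},{"translation":[0,0,0],"spin":0,"jaw":0.1}])

```text
time: 5.3
tool_pos: [0.5477, 0.0945, 0.0602]
tool_rot: [3.142, 0.001, 3.098]
contact_force: [0.1, -0.9, 2.1]
opening: 0.0161
grip_force: 25.0
```

Emit:
send_rows(targets=[{"translation":[0,0,0],"spin":0,"jaw":0.1},{"translation":[0,0,0],"spin":0,"jaw":0},{"translation":[0,0,0],"spin":0,"jaw":0},{"translation":[0,0,0],"spin":0,"jaw":0},{"translation":[0,0,0],"spin":0,"jaw":0}])

```text
time: 5.8
tool_pos: [0.5478, 0.0945, 0.0602]
tool_rot: [3.141, 0.001, 3.098]
contact_force: [-0.6, -0.5, 5.9]
opening: 0.016
grip_force: 25.0
```

Handle held at 16 mm opening. Lifting straight up 11 cm.

Emit:
send_rows(targets=[{"translation":[0,0,0],"spin":0,"jaw":0},{"translation":[0,0,-1],"spin":0,"jaw":0},{"translation":[0,0,-2.5],"spin":0,"jaw":0},{"translation":[0,0,-4],"spin":0,"jaw":0},{"translation":[0,0,-5.5],"spin":0,"jaw":0}], force=40)

```text
time: 6.3
tool_pos: [0.5473, 0.0946, 0.1154]
tool_rot: [3.142, -0.001, 3.098]
contact_force: [0.1, -0.3, -1.0]
opening: 0.0159
grip_force: 40.0
```

Emit:
send_rows(targets=[{"translation":[0,0,-1.5],"spin":0,"jaw":0},{"translation":[0,0,-3],"spin":0,"jaw":0},{"translation":[0,0,-4.5],"spin":0,"jaw":0},{"translation":[0,0,-5.5],"spin":0,"jaw":0},{"translation":[0,0,-5.5],"spin":0,"jaw":0}])

```text
time: 6.8
tool_pos: [0.5483, 0.0946, 0.1712]
tool_rot: [3.141, 0.003, 3.098]
contact_force: [0.2, 0.2, -0.9]
opening: 0.0159
grip_force: 40.0
```

```bash
python3 - <<'E'
from h import *
p,d=read_camera("scene"); np.savez("s3.npz",p=p,d=d); s=monitor.observe(); print(s["tool_pos"],s["tool_rot"],s["opening"],s["contact_force"],s["time"])
cv2.imwrite("pics/s3.png",cv2.resize(p[130:290,230:400,::-1],(637,600),interpolation=cv2.INTER_CUBIC))
E
```

```text
[0.54767693 0.09455978 0.17012667] [3.14140045e+00 7.95415061e-04 3.09808820e+00] 0.01590070454145059 [-0.28881638  0.54732174 -1.66888794] 6.85
```

View pics/s3.png

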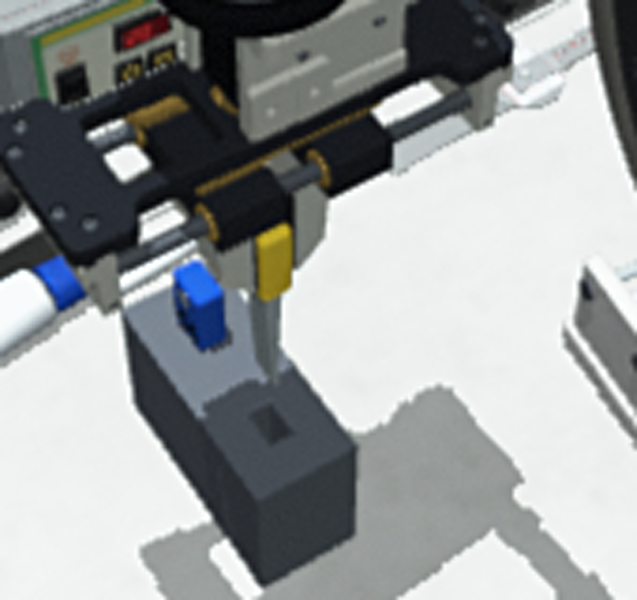

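The view shows the yellow blade hanging upright, clear of the empty slot, and the blue blade untouched. Carrying it over the gauge mouth, a shift of about (-50, -250) mm in the world and a turn of -6.7°.

Emit:
send_rows(targets=[{"translation":[0.4,-2.5,0],"spin":0.7,"jaw":0},{"translation":[1.0,-6.5,0],"spin":2,"jaw":0},{"translation":[1.6,-10.5,0],"spin":3.5,"jaw":0},{"translation":[2.3,-14.5,0],"spin":5,"jaw":0},{"translation":[2.9,-18.5,0],"spin":6.7,"jaw":0}])

```text
time: 7.35
tool_pos: [0.5094, -0.0902, 0.1688]
tool_rot: [3.141, -0.002, 2.98]
contact_force: [0.3, -0.2, -1.0]
opening: 0.0158
grip_force: 40.0
```

Emit:
send_rows(targets=[{"translation":[0.1,-3,0],"spin":0,"jaw":0},{"translation":[0.2,-5.5,0],"spin":0,"jaw":0},{"translation":[0.25,-6.8,0],"spin":0,"jaw":0},{"translation":[0.25,-6.8,0],"spin":0,"jaw":0},{"translation":[0.25,-6.8,0],"spin":0,"jaw":0}])

```text
time: 7.85
tool_pos: [0.4971, -0.1549, 0.1694]
tool_rot: [3.141, -0.001, 2.981]
contact_force: [0.5, 0.1, -1.1]
opening: 0.0159
grip_force: 40.0
```

```bash
python3 - <<'E'
from h import *
s=monitor.observe(); print(s["tool_pos"],s["tool_rot"],s["contact_force"])
p,d=read_camera("scene"); q,e=read_camera("top")
v,u=np.mgrid[:400,:640];W=world("scene",u,v,d);hsv=cv2.cvtColor(p,cv2.COLOR_RGB2HSV)
m=(hsv[...,0]>=20)&(hsv[...,0]<=34)&(hsv[...,1]>140)&(W[...,1]<-.1)&(W[...,2]>.12)&(W[...,2]<.25)&(abs(W[...,0]-.5)<.06)
print("handle",m.sum(),W[m].min(0).round(4),W[m].max(0).round(4))
k=(d>0)&(hsv[...,1]<90)&(abs(W[...,0]-.497)<.014)&(abs(W[...,1]+.156)<.012)&(W[...,2]>.112)&(W[...,2]<.2)
for a in np.arange(.112,.2,.01):
    j=k&(W[...,2]>=a)&(W[...,2]<a+.01)
    if j.sum(): print(a.round(3),j.sum(),W[j].min(0).round(4),W[j].max(0).round(4))
cv2.imwrite("pics/s4.png",cv2.resize(p[150:260,360:490,::-1],(709,600),interpolation=cv2.INTER_CUBIC))
E
```

```text
[ 0.49712373 -0.15490873  0.16936207] [ 3.14063777e+00 -8.25655637e-04  2.98104501e+00] [ 0.50135335  0.14078598 -1.12225786]
handle 135 [ 0.4825 -0.1624  0.1958] [ 0.4901 -0.1443  0.2343]
0.122 20 [ 0.4895 -0.1562  0.1231] [ 0.5047 -0.1528  0.1317]
0.132 28 [ 0.4884 -0.1554  0.1323] [ 0.5041 -0.1503  0.1412]
0.142 29 [ 0.4882 -0.1552  0.1421] [ 0.5047 -0.1502  0.152 ]
0.152 34 [ 0.4887 -0.1565  0.152 ] [ 0.5057 -0.1492  0.1619]
0.162 34 [ 0.4879 -0.1558  0.162 ] [ 0.505  -0.1502  0.1712]
0.172 35 [ 0.4888 -0.158   0.1721] [ 0.5055 -0.1492  0.1814]
0.182 31 [ 0.4884 -0.1568  0.1821] [ 0.5046 -0.148   0.1917]
0.192 1 [ 0.4838 -0.153   0.1969] [ 0.4838 -0.153   0.1969]
```

View pics/s4.png

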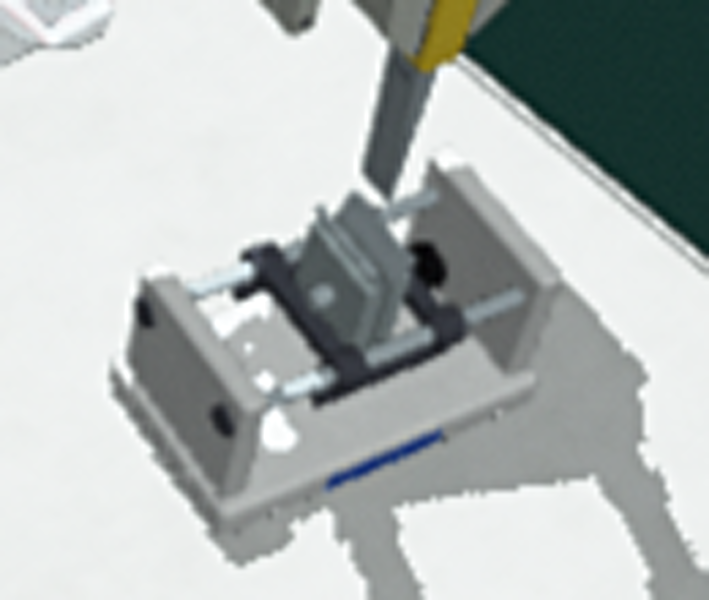

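The blade hangs upright over the mouth (tip at crop (380,195), jaws at (355,260)) and within 1 mm of it by depth, with the tip at about 0.124. Lowering into the mouth.

Emit:
send_rows(targets=[{"translation":[0,0,0.6],"spin":0,"jaw":0},{"translation":[0,0,1.2],"spin":0,"jaw":0},{"translation":[0,0,1.8],"spin":0,"jaw":0},{"translation":[0,0,2.3],"spin":0,"jaw":0},{"translation":[0,0,2.8],"spin":0,"jaw":0}])

```text
time: 8.45
tool_pos: [0.4971, -0.1556, 0.1412]
tool_rot: [3.141, -0.0, 2.981]
contact_force: [-0.8, 0.4, -0.8]
opening: 0.0158
grip_force: 40.0
```

Emit:
send_rows(targets=[{"translation":[0,0,0.2],"spin":0,"jaw":0},{"translation":[0,0,0.4],"spin":0,"jaw":0},{"translation":[0,0,0.6],"spin":0,"jaw":0},{"translation":[0,0,0.8],"spin":0,"jaw":0},{"translation":[0,0,1.0],"spin":0,"jaw":0}])

```text
time: 8.95
tool_pos: [0.4973, -0.1558, 0.1318]
tool_rot: [-3.142, 0.0, 2.981]
contact_force: [0.3, 0.0, -1.0]
opening: 0.0157
grip_force: 40.0
```

Emit:
send_rows(targets=[{"translation":[0,0,0.1],"spin":0,"jaw":0},{"translation":[0,0,0.2],"spin":0,"jaw":0},{"translation":[0,0,0.3],"spin":0,"jaw":0},{"translation":[0,0,0.4],"spin":0,"jaw":0},{"translation":[0,0,0.5],"spin":0,"jaw":0}])

```text
time: 9.45
tool_pos: [0.4972, -0.1557, 0.1267]
tool_rot: [3.142, 0.0, 2.981]
contact_force: [0.3, 0.4, -1.3]
opening: 0.0156
grip_force: 40.0
```

```bash
python3 - <<'E'
from h import *
p,d=read_camera("scene")
cv2.imwrite("pics/s5.png",cv2.resize(p[150:260,360:490,::-1],(709,600),interpolation=cv2.INTER_CUBIC))
for i in range(4):
    read_camera("top"); print(monitor.observe()["contact_force"].round(2))
E
```

```text
[-0.83  0.33 -0.61]
[-0.39 -0.42 -1.27]
[ 0.36 -0.06 -0.11]
[-0.68 -0.08  0.2 ]
```

View pics/s5.png

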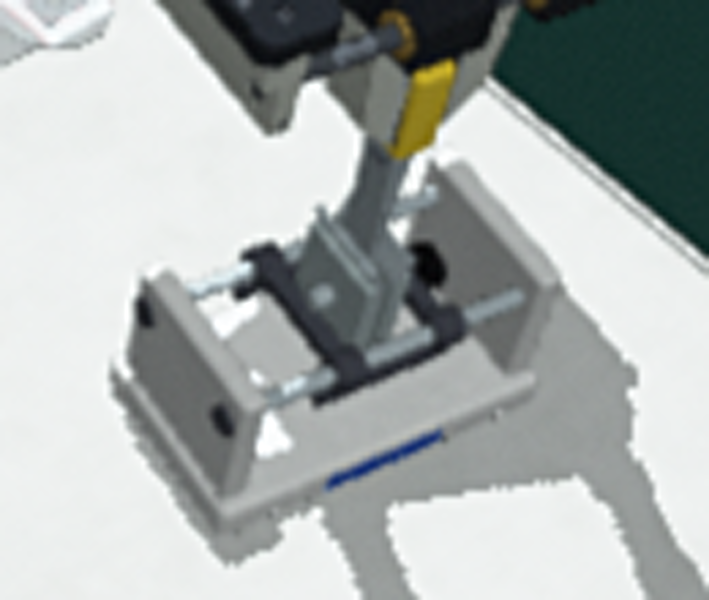

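The blade enters between the two jaw plates (crop about (365,235)), which are unmoved, and there is no resistance yet. The force noise is about ±0.7 N. Continuing slowly.

Emit:
send_rows(targets=[{"translation":[0,0,0.1],"spin":0,"jaw":0},{"translation":[0,0,0.2],"spin":0,"jaw":0},{"translation":[0,0,0.3],"spin":0,"jaw":0},{"translation":[0,0,0.4],"spin":0,"jaw":0},{"translation":[0,0,0.5],"spin":0,"jaw":0}])

```text
time: 10.2
tool_pos: [0.4972, -0.1558, 0.1217]
tool_rot: [3.142, 0.0, 2.981]
contact_force: [0.1, -0.4, 0.8]
opening: 0.0156
grip_force: 40.0
```

Emit:
send_rows(targets=[{"translation":[0,0,0.1],"spin":0,"jaw":0},{"translation":[0,0,0.2],"spin":0,"jaw":0},{"translation":[0,0,0.3],"spin":0,"jaw":0},{"translation":[0,0,0.4],"spin":0,"jaw":0},{"translation":[0,0,0.5],"spin":0,"jaw":0}])

```text
time: 10.7
tool_pos: [0.4972, -0.1558, 0.1168]
tool_rot: [3.142, 0.0, 2.981]
contact_force: [-0.3, -0.3, -1.0]
opening: 0.0157
grip_force: 40.0
```

Emit:
send_rows(targets=[{"translation":[0,0,0.1],"spin":0,"jaw":0},{"translation":[0,0,0.2],"spin":0,"jaw":0},{"translation":[0,0,0.3],"spin":0,"jaw":0},{"translation":[0,0,0.4],"spin":0,"jaw":0},{"translation":[0,0,0.5],"spin":0,"jaw":0}])

```text
time: 11.2
tool_pos: [0.4974, -0.1558, 0.112]
tool_rot: [-3.142, 0.001, 2.981]
contact_force: [0.2, -0.1, 2.8]
opening: 0.0156
grip_force: 40.0
```

Resistance has begun. Continuing in 1 mm increments.

Emit:
send_rows(targets=[{"translation":[0,0,0.02],"spin":0,"jaw":0},{"translation":[0,0,0.04],"spin":0,"jaw":0},{"translation":[0,0,0.06],"spin":0,"jaw":0},{"translation":[0,0,0.08],"spin":0,"jaw":0},{"translation":[0,0,0.1],"spin":0,"jaw":0}])

```text
time: 11.7
tool_pos: [0.4973, -0.1558, 0.1109]
tool_rot: [-3.142, 0.0, 2.981]
contact_force: [0.5, 0.0, 4.6]
opening: 0.0159
grip_force: 40.0
```

Emit:
send_rows(targets=[{"translation":[0,0,0.01],"spin":0,"jaw":0},{"translation":[0,0,0.02],"spin":0,"jaw":0},{"translation":[0,0,0.03],"spin":0,"jaw":0},{"translation":[0,0,0.04],"spin":0,"jaw":0},{"translation":[0,0,0.05],"spin":0,"jaw":0}])

```text
time: 12.2
tool_pos: [0.4972, -0.1558, 0.1103]
tool_rot: [3.142, 0.0, 2.981]
contact_force: [-0.1, -0.2, 3.1]
opening: 0.0157
grip_force: 40.0
```

```bash
python3 - <<'E'
from h import *
f=[]
for i in range(8):
    read_camera("top"); s=monitor.observe(); f.append(s["contact_force"][2])
print(np.round(f,2),np.mean(f),s["tool_pos"],s["time"])
E
```

```text
[4.37 3.29 3.72 4.23 3.55 3.31 3.72 3.71] 3.73733625667767 [ 0.49725131 -0.15575207  0.11032782] 12.6
```

Emit:
send_rows(targets=[{"translation":[0,0,0.02],"spin":0,"jaw":0},{"translation":[0,0,0.04],"spin":0,"jaw":0},{"translation":[0,0,0.06],"spin":0,"jaw":0},{"translation":[0,0,0.08],"spin":0,"jaw":0},{"translation":[0,0,0.1],"spin":0,"jaw":0}])

```text
time: 13.1
tool_pos: [0.4972, -0.1557, 0.1093]
tool_rot: [3.141, -0.0, 2.981]
contact_force: [0.1, -0.2, 3.8]
opening: 0.0159
grip_force: 40.0
```

```bash
python3 - <<'E'
from h import *
f=[]
for i in range(10):
    p,d=read_camera("scene"); s=monitor.observe(); f.append(s["contact_force"][2])
print(np.round(f,2),np.mean(f),s["tool_pos"],s["tool_rot"],s["time"])
E
```

```text
[3.43 4.53 2.79 3.91 4.46 4.21 3.43 3.59 3.54 3.77] 3.7662747899944207 [ 0.49716965 -0.15572489  0.10927531] [ 3.14149265e+00 -3.26782938e-05  2.98122379e+00] 13.6
```

Emit:
send_rows(targets=[{"translation":[0,0,0],"spin":0,"jaw":0},{"translation":[0,0,0],"spin":0,"jaw":0},{"translation":[0,0,0.03],"spin":0,"jaw":0},{"translation":[0,0,0.06],"spin":0,"jaw":0},{"translation":[0,0,0.1],"spin":0,"jaw":0}])

```text
time: 14.1
tool_pos: [0.4972, -0.1557, 0.1083]
tool_rot: [3.142, 0.0, 2.981]
contact_force: [0.1, -0.2, 4.9]
opening: 0.0162
grip_force: 40.0
```

```bash
python3 - <<'E'
from h import *
f=[]
for i in range(10):
    p,d=read_camera("scene"); s=monitor.observe(); f.append(s["contact_force"][2])
print(np.round(f,2),np.mean(f),s["tool_pos"],s["torque"],s["time"])
v,u=np.mgrid[:400,:640];W=world("scene",u,v,d);hsv=cv2.cvtColor(p,cv2.COLOR_RGB2HSV)
m=(hsv[...,0]>=20)&(hsv[...,0]<=34)&(hsv[...,1]>140)&(W[...,1]<-.1)&(W[...,2]>.09)&(W[...,2]<.25)&(abs(W[...,0]-.5)<.06)
print("handle",m.sum(),W[m].min(0).round(4),W[m].max(0).round(4))
cv2.imwrite("pics/s6.png",cv2.resize(p[150:260,360:490,::-1],(709,600),interpolation=cv2.INTER_CUBIC))
E
```

```text
[5.36 4.75 3.46 4.68 4.15 3.75 4.38 3.98 3.92 3.91] 4.235374562058929 [ 0.49720163 -0.15572127  0.10829919] [-0.02450941  0.04672001 -0.00869077] 14.6
handle 215 [ 0.4623 -0.1628  0.1328] [ 0.5291 -0.11    0.2498]
```

View pics/s6.png

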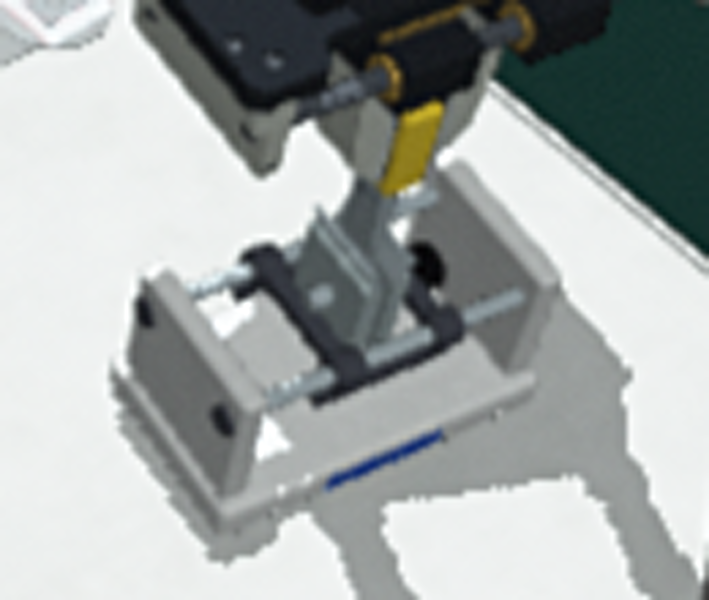

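The blade is upright between the plates, with the handle (crop (410,150)) still in the fingers and the pillars and base unmoved. Correcting for the blade's weight, the moving resistance is about 5.6 N, which is a snug drag, so I hand in.

```bash
python3 -c "
from cell import job
print(job.hand_in())"
```

```text
the job is handed in; nothing more can be done
None
```

The job is handed in: the gripper still holds the yellow blade upright between the gauge jaws, at a snug drag of about 5.6 N, with about 14.6 s on the robot's clock; the blue blade and the rest were not touched.

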